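# Scoop craft beads from the sloping tray into the blue bowl

### The job

Take the scoop by its handle, scoop beads from the low end of the sloping tray, feeling lightly for the floor and wall rather than ramming them, and tip at least three beads from low down into the blue bowl; leave every other bead in the tray. Never touch the beads with the gripper. Then lay the scoop flat on its cork pad again and let go, leaving both bowls where and as they stand and the jar and spool undisturbed.

Things in the scene. Friction and masses are not known exactly. Their poses are not given: they have to be found in the camera images.
- tray: Fixed wooden bead tray, floor sloping 15 degrees. Origin on the table under mid-floor; x points downhill (level), z up. Inner floor 210 mm along the slope, 114 across (y); floor top 12 mm above the table at the low (+x) end, 66 at the high end. Walls 6 mm thick: sides 32 mm high off the floor, high end 14; the low-end wall, 45 high, leans outward 30 degrees from the floor's normal.
- tray_low (a point): Middle of the line where the tray floor meets the leaning low-end wall, on the floor surface.
- tray_mid (a point): Centre of the tray floor, on its surface, 39 mm above the table.
- scoop: Aluminium hand scoop, 0.16 kg. Origin: centre of the pan's underside; x to the open nose, z up when lying flat on the pad, as at the start. Pan 95 mm long (x), 100 wide (y), sheet 2 mm; side walls 32 high, none on the front 31 mm; back wall 36. Wooden handle: straight bar 16 wide (y), 24 deep, 116 long, rising backward from the back wall at 40 degrees to the pan, top end about 105 mm up.
- scoop_grip (a point): On the centre line of the scoop's handle, 101 mm behind the scoop's origin and 67 mm above the pan's underside: a good place to grip, pads on the 16 mm wide sides.
- scoop_mid (a point): Point 15 mm above the centre of the pan's underside, amid the space where the beads lie.
- scoop_nose (a point): Middle of the front edge of the pan's underside, 47.5 mm ahead of the scoop's origin.
- pad: Cork pad fixed to the table, 130 x 120 x 6 mm, where the scoop's pan lies. Origin at the centre of its underside.
- bowl_blue: Blue ceramic bowl, loose, 65 mm high, rim 146 mm across outside (136 inside), foot 112 mm, wall 5 mm, floor 6 mm. Origin at the centre of its underside. 0.45 kg.
- bowl_blue_mid (a point): Point on the blue bowl's axis, inside it, 35 mm above its underside.
- bowl_white: White ceramic bowl, same shape as the blue one: a bystander. Origin at the centre of its underside.
- jar: Closed amber glass jar, 70 mm across, 100 mm high: a bystander. Origin at the centre of its underside.
- spool: Wooden spool standing upright, 52 mm across, 70 mm high: a bystander. Origin at the centre of its underside.
- bead0: Round orange craft bead, 28 mm in diameter, loose in the tray, gathered at its low end at the start. Origin at its centre.
- bead1: Round red craft bead, 28 mm in diameter, loose in the tray, gathered at its low end at the start. Origin at its centre.
- bead2: Round blue craft bead, 28 mm in diameter, loose in the tray, gathered at its low end at the start. Origin at its centre.
- bead3: Round white craft bead, 28 mm in diameter, loose in the tray, gathered at its low end at the start. Origin at its centre.
- bead4: Round yellow craft bead, 28 mm in diameter, loose in the tray, gathered at its low end at the start. Origin at its centre.

How it is judged:
By the outcome, as a careful person would: the job done as asked, in the order asked, and still so for the second after the job is handed in, with the robot touching nothing.
It also fails if it takes over 69 s, if anything falls off the work surface, if the arm or the gripper's body presses on something with over 40 N, if the wrist force passes 120 N, or if a joint passes its speed limit or range.

### The arm

A 7-joint arm with a two-finger parallel gripper is mounted at the origin on the work surface. World frame = base frame: x ahead of the robot, y to its left, z up, the work surface at z = 0. Lengths are in m, angles in rad, forces in N, time in s.
With the tool pointing down it reaches from about 0.4 to 0.85 m from the base axis. Payload 10.4 kg.
Tool frame: the origin (TCP) lies at the very end of the fingers, on their centre line; the grasp point (between the pads) lies 19 mm behind it (manip.grip_point_offset is the distance from the TCP to the grasp point, in m); z points along the fingers, y is the line along which they close (so a half turn about z gives the same grasp; the last joint's range is limited). The gripper opens to 85 mm and grips with 20 to 120 N. Pads are 22 mm wide; open, the fingers measure 114 mm over their backs; the gripper's body (76 mm by 85 mm) begins 54 mm behind the grasp point. The pads swing forward as they close: fully open they stand 13 mm farther back than shut.
Start: joints at [-1.334, 0.332, -0.065, 1.46, 0.022, 1.35, -0.088], TCP at [0.161, 0.604, 0.231] pointing down, gripper open.
Joint ranges: [-2.6, 2.6], [-0.5, 2.12], [-1.47, 1.34], [0.16, 2.42], [-1.27, 4.41], [0.06, 2.06], [-2.6, 2.6]. Speed limits (rad/s): [2.22, 2.22, 2.79, 2.79, 3.14, 3.14, 3.14].

### API

Orientations are given as a unit quaternion [x, y, z, w].
In Python, from workcell import manip gives the robot as it stands. The module is installed in compiled form; this text tells all that it offers.
- The arm moves only by the tool step_arm, never from a script. Its argument "moves" is a list of rows, each a list of 7 numbers: the closure, from 0 (fully open) to 1 (shut), then the shift along the world's x, y, z in mm, then the turn, a rotation vector about the world's x, y, z in rad. In form: [[grip, tx, ty, tz, ax, ay, az], ...]. A call has 1 to 10 rows; each row is the pose to reach, as a shift and turn from the pose commanded when the call began; what a row does not reach only later rows make up. A row lasts 1/10 s, in which the tool goes at most 50 mm and 8.59 degrees, less where a joint would pass 70% of its speed; a pose out of reach is approached as far as the arm can. A call with a gripper value outside its range is refused whole. The fingers move at their own pace and stop on an object; "grip_force" is the grip in N (left out, the last holds). Time passes only in rows, so rows that repeat a pose let the fingers close. It gives the time, the measured TCP pose, the force, the opening and the grip force at its end, in the units of the state.
- manip.get_obs(): the state, without advancing time (a new reading comes with each control period).
- manip.camera(name): name is "scene" or "top"; returns a dict with "image" (420x560x3 uint8, blue, green, red), "K" (3x3 intrinsics, pixels), "rvec" (rotation vector, rad) and "tvec" (3), from world to camera coordinates, as OpenCV has them. Camera axes: x right, y down, z forward; pixel columns grow to the right and rows downward; lengths in m; the calibration is good to about 2 mm. A picture is of the moment at which its call begins. There is no depth.
- manip.hand_in(): hands the job in; it is judged then, once.
The state is a dict: "clock": time; "joint_pos": joint angles; "joint_velocities": joint speeds; "tau": joint torques, N m; "position": TCP position; "ee_rot": TCP orientation; "ft_force": force on the tool from outside, world axes, zero at the start; "torque": the same for the moment, N m; "grip_width": opening from 0.0 (shut) to 1.0 (fully open); "grasp_force": force on a finger pad.
Only numpy, scipy, OpenCV 4.12 (cv2) and the standard library are available. Lean on these libraries where they do the work, as an engineer would, in place of code of your own. Each camera call takes 0.05 s, during which the arm holds its last target. There are 200 camera calls.

## Working session

There is one attempt and no reset: what is moved stays moved. The work goes in short steps, Python scripts to look and compute and a tool call to move; the robot and the scene stay as the last step left them, time stands still between calls to the robot, and variables do not carry over. Pictures are saved under pics/ and viewed, at most 10 in all, crops included, and the job is handed in when it is done.

Besides the shell and the picture viewer there is one more tool, called by a JSON object that holds its "op" and its "data", one argument or row to a line. step_arm: Moves the arm, as the interface text tells. Its arguments: {"type":"object","properties":{"moves":{"type":"array","items":{"type":"array","items":{"type":"number"}}},"grip_force":{"type":"number"}},"required":["moves"]}

```bash
mkdir -p pics; python3 - <<'E'
from workcell import manip
import cv2,pickle
d={}
for n in("scene","top"):
    c=manip.camera(n); d[n]=c; cv2.imwrite(f"pics/{n}0.png",c["image"]); print(n,c["K"],c["rvec"],c["tvec"])
pickle.dump(d,open("cams.pkl","wb"))
o=manip.get_obs(); print(o)
E
```

```text
scene [[442.08697825   0.         286.42840932]
 [  0.         442.08697825 212.01279796]
 [  0.           0.           1.        ]] [ 0.77902022  2.49677902 -1.24850876] [ 0.5314834  -0.11362192  1.18269905]
top [[533.2233027    0.         277.7733096 ]
 [  0.         533.2233027  202.42680484]
 [  0.           0.           1.        ]] [ 2.13270775 -2.18569619  0.18805126] [-0.05547922  0.61948064  1.13936431]
{'clock': 0.1, 'joint_pos': array([-1.33362209,  0.3327978 , -0.06468429,  1.46086709,  0.02159405,
        1.34988506, -0.08849629]), 'joint_velocities': array([-0.00068793,  0.00082526, -0.0006556 , -0.00121479,  0.00114886,
        0.00099841, -0.0011676 ]), 'tau': array([ 1.93139720e-03, -6.26746416e+01,  4.94485872e-02, -3.92427957e+01,
        1.64197432e-02,  6.89645967e-03, -6.01784222e-05]), 'position': array([0.16046288, 0.60370332, 0.23059758]), 'ee_rot': array([ 1.29518727e-01,  9.91576775e-01, -6.28843588e-04, -5.36853104e-05]), 'ft_force': array([ 0.45806277, -0.40668202, -0.37211633]), 'torque': array([ 0.01043828, -0.05613785,  0.03016209]), 'grasp_force': 0.0, 'grip_width': 0.9932116423264588}
```

View pics/scene0.png

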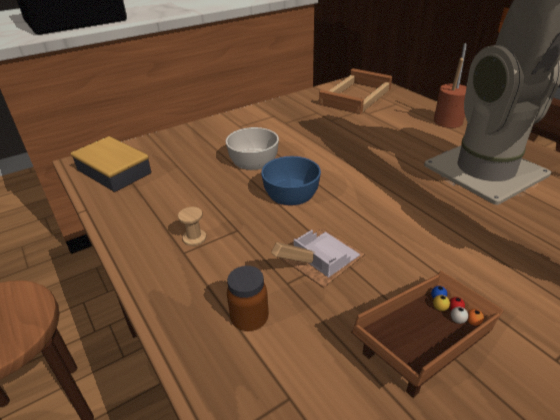

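View pics/top0.png

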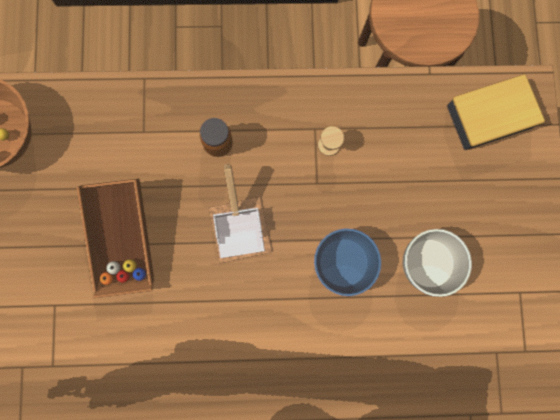

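The scene view shows the tray (beads around (455,305) at its robot-side low end), the scoop at (325,250), the blue bowl at (291,180). The top view shows the tray at (115,240), beads near (122,272), the scoop pan at (240,233) with its handle to (230,170), the blue bowl at (348,262), white bowl (437,262), jar (216,138), spool (331,140). I'll enlarge for measuring.

```bash
cat > h.py <<'E'
import numpy as np,cv2,pickle
C=pickle.load(open("cams.pkl","rb"))
def proj(n,P):
    c=C[n]; return cv2.projectPoints(np.array(P,float).reshape(-1,3),c["rvec"],c["tvec"],c["K"],None)[0].reshape(-1,2)
def back(n,uv,z):
    c=C[n]; R=cv2.Rodrigues(c["rvec"])[0]; o=-R.T@c["tvec"].ravel()
    d=R.T@np.linalg.inv(c["K"])@np.array([uv[0],uv[1],1.]); return o+d*(z-o[2])/d[2]
E
python3 - <<'E'
from h import *
im=C["top"]["image"]
cv2.imwrite("pics/c1.png",cv2.resize(im[165:305,75:275],None,fx=4,fy=4,interpolation=cv2.INTER_CUBIC))
print(proj("top",[[0.161,0.604,.231],[0,0,0],[.5,0,0],[.5,.3,0]]),proj("scene",[[0.161,0.604,.231],[0,0,0],[.5,0,0],[.5,.3,0]]))
for n,uv,z in[("tray",(115,240),.04),("pan",(240,233),.01),("bowl",(348,262),.065),("white",(437,262),.065),("jar",(215,130),.1),("spool",(332,138),.07)]: print(n,back("top",uv,z))
E
```

```text
[[-104.88262546  458.81578422]
 [ 251.808996    492.34418392]
 [ 247.52178755  257.39278414]
 [ 114.32705083  260.78092421]] [[853.70492532 255.71147925]
 [485.09424054 169.54149311]
 [340.22580095 240.70653981]
 [451.41717486 333.51200784]]
tray [0.54359317 0.28834883 0.04      ]
pan [0.55505357 0.01573824 0.01      ]
bowl [ 0.48178776 -0.21825273  0.065     ]
white [ 0.47683065 -0.41195304  0.065     ]
jar [0.77085419 0.06218069 0.1       ]
spool [ 0.75635102 -0.19427811  0.07      ]
```

View pics/c1.png

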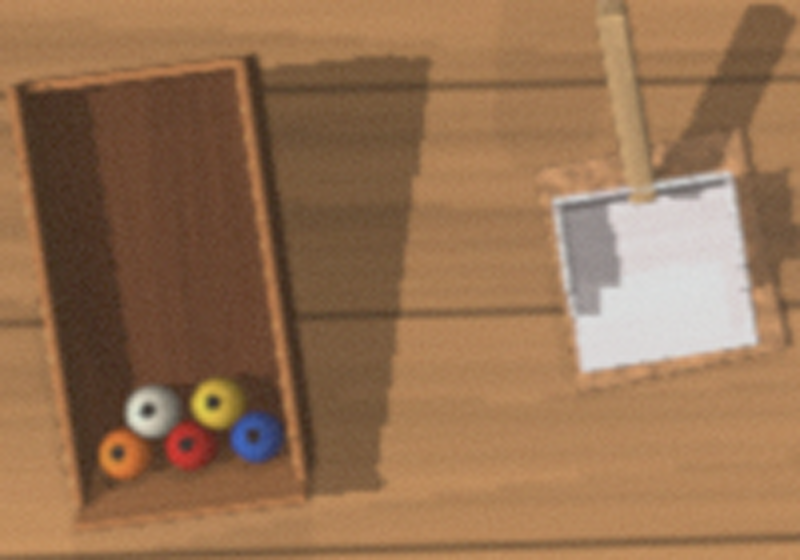

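```bash
cat >> h.py <<'E'
from scipy.optimize import least_squares
from scipy.spatial.transform import Rotation as Ro
def pose(p,L):
    c,s=np.cos(p[2]),np.sin(p[2]); L=np.array(L,float)
    return np.c_[p[0]+c*L[:,0]-s*L[:,1],p[1]+s*L[:,0]+c*L[:,1],L[:,2]]
t15=np.deg2rad(15)
def tr(s,y,n): # tray local from slope coords
    return [s*np.cos(t15)+n*np.sin(t15),y,.039-s*np.sin(t15)+n*np.cos(t15)]
E
python3 - <<'E'
from h import *
def fit(L,uv,p0):
    uv=np.array(uv)/4+[75,165]
    r=least_squares(lambda p:(proj("top",pose(p,L))-uv).ravel(),p0,x_scale=[.01,.01,.1]); print(r.x,"res px",r.fun.reshape(-1,2).round(1).tolist()); return r.x
T=fit([tr(-.111,-.063,.032),tr(-.111,.063,.032),tr(.1327,-.063,.036),tr(.1327,.063,.036)],[(10,86),(258,57),(77,524),(307,497)],[.54,.29,3.0])
S=fit([[.0475,-.05,.008],[.0475,.05,.008],[-.0475,-.05,.042],[-.0475,.05,.042]],[(582,373),(757,346),(554,200),(736,175)],[.555,.016,3.0])
for n,uv in dict(o=(123,454),w=(152,411),r=(190,445),y=(218,403),b=(257,437)).items():
    u=np.array(uv)/4+[75,165]
    f=lambda q: (proj("top",pose(T,[tr(q[0],q[1],.014)]))-u).ravel()
    print(n,"s,y",least_squares(f,[.09,0],x_scale=.01).x.round(4))
im=C["top"]["image"].astype(int)
for n,sl,th in(("blue",(slice(220,305),slice(305,390)),lambda a:(a[...,0]>a[...,2]+15)),("white",(slice(220,305),slice(395,480)),lambda a:(a[...,0]>a[...,2]-25)&(a.sum(2)>330))):
    m=th(im[sl]).astype(np.uint8); k=max(cv2.findContours(m,0,1)[0],key=len)
    (x,y),r=cv2.minEnclosingCircle(k); u=(x+sl[1].start,y+sl[0].start); print(n,u,r,back("top",u,.065), "r m",r/533*1.08)
g=pose(S,[[-.101,0,.073],[-.145,0,.006+.105]]); print("grip,top",g,proj("scene",g),proj("top",g))
print("scene chk tray",proj("scene",pose(T,[tr(-.111,-.063,.032),tr(-.111,.063,.032),tr(.1327,-.063,.036),tr(.1327,.063,.036)])).round())
print("scene chk scoop",proj("scene",pose(S,[[.0475,-.05,.008],[.0475,.05,.008],[-.0475,-.05,.042],[-.0475,.05,.042]])).round())
E
```

```text
[0.56389631 0.28015144 3.22590514] res px [[0.7, -1.6], [-1.3, -0.6], [-0.3, 1.0], [0.8, 1.2]]
[0.55250304 0.01651202 3.25914713] res px [[0.0, -0.1], [0.2, 0.3], [0.3, -0.1], [-0.5, -0.1]]
o s,y [ 0.1001 -0.0391]
w s,y [ 0.078  -0.0203]
r s,y [ 0.0992 -0.0025]
y s,y [0.0776 0.0157]
b s,y [0.0989 0.0342]
blue (347.34225845336914, 261.6824607849121) 33.517818450927734 [ 0.48250537 -0.2168587   0.065     ] r m 0.0679160298818048
white (436.8636360168457, 262.5909080505371) 33.96805953979492 [ 0.47556609 -0.41156565  0.065     ] r m 0.06882833827950942
grip,top [[0.65280598 0.02835769 0.073     ]
 [0.69650231 0.03351818 0.111     ]] [[289.20370527 250.29451312]
 [270.28591257 245.60704903]] [[232.21458016 185.78239357]
 [228.44786746 162.357597  ]]
scene chk tray [[420. 368.]
 [353. 312.]
 [502. 310.]
 [439. 270.]]
scene chk scoop [[359. 253.]
 [325. 231.]
 [328. 263.]
 [293. 238.]]
```

{"op": "step_arm", "data": {
  "moves": [
    [0.4, 30, -35, 0, 0, 0, 0.04],
    [0.4, 60, -70, 0, 0, 0, 0.08],
    [0.4, 90, -105, 0, 0, 0, 0.12],
    [0.4, 120, -140, 0, 0, 0, 0.16],
    [0.4, 150, -175, 0, 0, 0, 0.2],
    [0.4, 180, -210, 0, 0, 0, 0.24],
    [0.4, 210, -245, 0, 0, 0, 0.28],
    [0.4, 240, -280, 0, 0, 0, 0.32],
    [0.4, 270, -315, 0, 0, 0, 0.36],
    [0.4, 300, -350, 0, 0, 0, 0.378]
  ],
  "grip_force": 80
}}

```text
clock: 1.1
position: [0.4613, 0.2523, 0.2312]
ee_rot: [-0.06, 0.998, 0.0, -0.0]
ft_force: [-0.1, 1.5, 0.6]
grip_width: 0.599
grasp_force: 0.0
```

{"op": "step_arm", "data": {
  "moves": [
    [0.4, 30, -35, 0, 0, 0, 0],
    [0.4, 60, -70, 0, 0, 0, 0],
    [0.4, 90, -105, 0, 0, 0, 0],
    [0.4, 120, -140, -10, 0, 0, 0],
    [0.4, 150, -175, -20, 0, 0, 0],
    [0.4, 180, -210, -40, 0, 0, 0],
    [0.4, 192, -225, -60, 0, 0, 0],
    [0.4, 192, -225, -80, 0, 0, 0],
    [0.4, 192, -225, -80, 0, 0, 0]
  ]
}}

```text
clock: 2.0
position: [0.6508, 0.0283, 0.1477]
ee_rot: [-0.058, 0.998, -0.0, -0.003]
ft_force: [-0.5, 0.0, -1.3]
grip_width: 0.596
grasp_force: 0.0
```

```bash
python3 - <<'E'
from workcell import manip
from h import *
im=manip.camera("scene")["image"]; cv2.imwrite("pics/s1.png",cv2.resize(im[100:400,230:530],None,fx=2,fy=2))
o=manip.get_obs(); print(o["clock"],o["position"],o["ee_rot"],o["joint_pos"],o["ft_force"])
E
```

```text
2.05 [0.65152494 0.02917027 0.14986413] [-5.90475832e-02  9.98253744e-01 -3.22778293e-05 -1.68668775e-03] [-0.4086048   0.46233611  0.39625977  1.50147818 -0.18438802  1.21818777
  1.70356762] [ 0.54577952 -0.00542141  0.4969703 ]
```

{"op": "step_arm", "data": {
  "moves": [
    [0.4, 1, 0, -30, 0, 0, 0],
    [0.4, 1, 0, -60, 0, 0, 0],
    [0.4, 1, 0, -85, 0, 0, 0],
    [0.4, 1, 0, -96, 0, 0, 0],
    [0.4, 1, 0, -96, 0, 0, 0],
    [1, 1, 0, -96, 0, 0, 0],
    [1, 1, 0, -96, 0, 0, 0],
    [1, 1, 0, -96, 0, 0, 0],
    [1, 1, 0, -96, 0, 0, 0],
    [1, 1, 0, -96, 0, 0, 0]
  ],
  "grip_force": 100
}}

```text
clock: 3.05
position: [0.6547, 0.0295, 0.0572]
ee_rot: [-0.059, 0.998, 0.0, 0.001]
ft_force: [-0.2, 0.9, 6.3]
grip_width: 0.171
grasp_force: 97.3
```

```bash
python3 - <<'E'
from workcell import manip
from h import *
im=manip.camera("scene")["image"]; cv2.imwrite("pics/s2.png",cv2.resize(im[100:400,230:530],None,fx=2,fy=2))
o=manip.get_obs(); print(o["clock"],o["position"],o["ee_rot"],o["ft_force"],o["torque"],o["grasp_force"],o["grip_width"])
E
```

```text
3.1 [0.65464191 0.02945184 0.05713139] [-5.91013731e-02  9.98251016e-01  4.19967047e-04  1.32680879e-03] [0.26318707 1.14614829 7.26599491] [ 0.41123254  0.31478721 -0.03808202] 97.2706389427185 0.1736763311904999
```

View pics/s2.png

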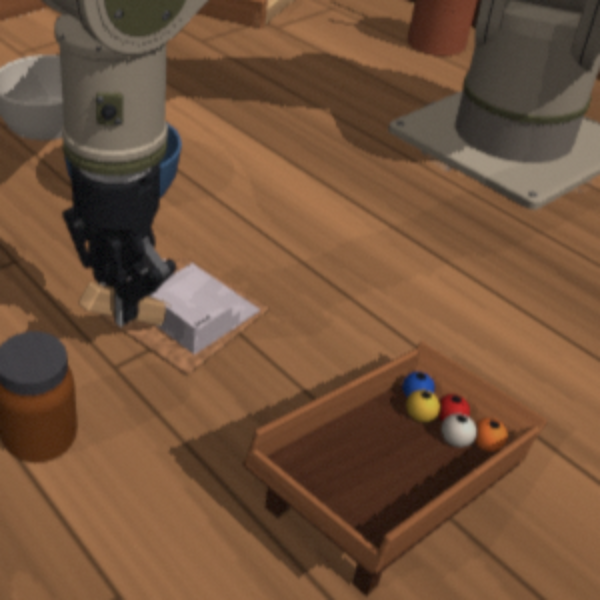

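The grip is good: the fingers hold the handle at (125,300) in the crop, the pan sits on the pad, and the beads are unchanged at (455,410). I'll write the planner now.

```bash
cat >> h.py <<'E'
T=[.5614,.2799,3.226]; S=[.5525,.0165,3.2591]
Rt0=Ro.from_quat([-5.91013731e-02,9.98251016e-01,4.2e-4,1.33e-3]); R0=Ro.from_euler('z',S[2])
REL=R0.inv()*Rt0            # scoop->tool rotation
OFF=np.array([-.1029,-.0009,.0511]) # TCP in scoop frame
NOSE=np.array([.0475,0,0])
def traypt(s,y,n): return pose(T,[tr(s,y,n)])[0]
def plan(nose,yaw,pitch_deg,obs,ref=NOSE):
    Rs=Ro.from_euler('ZY',[yaw,np.deg2rad(pitch_deg)]); p=np.array(nose)+Rs.apply(OFF-np.array(ref))
    d=(p-obs["position"])*1e3; rv=(Rs*REL*Ro.from_quat(obs["ee_rot"]).inv()).as_rotvec()
    return d.round(1),rv.round(3)
def where(obs):
    Rs=Ro.from_quat(obs["ee_rot"])*REL.inv(); n=np.array(obs["position"])+Rs.apply(NOSE-OFF)
    c,s=np.cos(T[2]),np.sin(T[2]); q=n-[T[0],T[1],.039]; x,y=c*q[0]+s*q[1],-s*q[0]+c*q[1]
    e=Rs.as_euler('ZYX'); return "nose",n.round(4),"tray s,y,n mm",(1e3*np.array([x*np.cos(t15)-q[2]*np.sin(t15),y,x*np.sin(t15)+q[2]*np.cos(t15)])).round(1),"yaw",round(e[0]%6.2832,3),"pitch,roll",np.rad2deg(e[1:]).round(1)
E
python3 - <<'E'
from workcell import manip
from h import *
o=manip.get_obs(); print(where(o))
print(plan(traypt(.045,-.002,.040),T[2],17,o),plan(traypt(.045,-.002,.008),T[2],17,o))
E
```

```text
('nose', array([0.5054, 0.0109, 0.006 ]), 'tray s,y,n mm', array([ 84.4, 263.3, -11.5]), 'yaw', np.float64(3.259), 'pitch,roll', array([-0., -0.]))
(array([-18.7, 259.7, 101.7]), array([ 0.03 , -0.295, -0.033])) (array([-10.4, 260.4,  70.8]), array([ 0.03 , -0.295, -0.033]))
```

{"op": "step_arm", "data": {
  "moves": [
    [1, 0, 0, 10, 0, 0, 0],
    [1, 0, 0, 30, 0, 0, 0],
    [1, 0, 0, 60, 0, 0, 0],
    [1, 0, 0, 90, 0, 0, 0],
    [1, 0, 0, 120, 0, 0, 0],
    [1, 0, 0, 120, 0, 0, 0],
    [1, 0, 0, 120, 0, 0, 0]
  ]
}}

```text
clock: 3.8
position: [0.6537, 0.029, 0.1761]
ee_rot: [-0.059, 0.998, 0.0, 0.001]
ft_force: [-0.6, -0.1, -2.2]
grip_width: 0.171
grasp_force: 97.7
```

{"op": "step_arm", "data": {
  "moves": [
    [1, -2, 26, 0, 0.003, -0.03, -0.003],
    [1, -4, 60, 0, 0.006, -0.06, -0.006],
    [1, -6, 95, 0, 0.01, -0.1, -0.01],
    [1, -8, 130, 0, 0.015, -0.15, -0.015],
    [1, -10, 165, 0, 0.02, -0.2, -0.02],
    [1, -14, 200, 0, 0.025, -0.25, -0.025],
    [1, -16, 235, 0, 0.03, -0.295, -0.033],
    [1, -19, 260, 0, 0.03, -0.295, -0.033],
    [1, -19, 260, 0, 0.03, -0.295, -0.033],
    [1, -19, 260, 0, 0.03, -0.295, -0.033]
  ]
}}

```text
clock: 4.8
position: [0.6336, 0.289, 0.1737]
ee_rot: [-0.043, 0.988, 0.005, 0.146]
ft_force: [0.5, -0.7, -1.5]
grip_width: 0.173
grasp_force: 97.7
```

```bash
python3 - <<'E'
from workcell import manip
from h import *
a=manip.camera("scene")["image"][200:400,300:540];b=manip.camera("top")["image"][150:350,40:280]
cv2.imwrite("pics/s3.png",cv2.resize(np.vstack([a,b]),None,fx=1.5,fy=1.5,interpolation=cv2.INTER_CUBIC))
o=manip.get_obs(); print(where(o),o["ft_force"],o["torque"],o["joint_pos"])
print(plan(traypt(.045,-.002,.008),T[2],17,o))
E
```

```text
('nose', array([0.5059, 0.2755, 0.0822]), 'tray s,y,n mm', array([42.6, -0.3, 56.1]), 'yaw', np.float64(3.224), 'pitch,roll', array([16.8,  0.1])) [ 0.57151969 -0.93492469 -1.82586803] [-0.04975068  0.28000348  0.03015883] [-0.83794603  0.33989702  0.34767257  1.63100907  0.01494697  0.92198884
  1.12266801]
(array([  9.6,   2.7, -46.5]), array([ 0.002, -0.004,  0.002]))
```

View pics/s3.png

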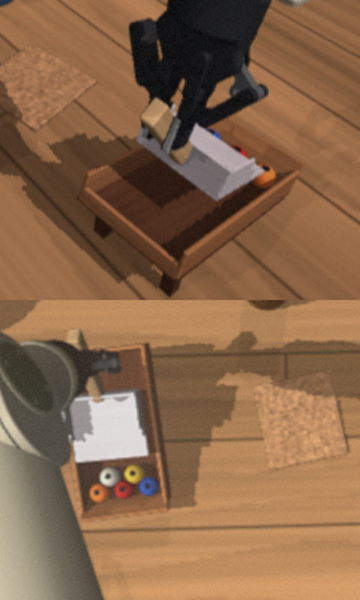

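The scoop is held over the tray with its nose just uphill of the beads (white bead at (108,475), yellow at (134,472) in the stacked crop). Descending.

{"op": "step_arm", "data": {
  "moves": [
    [1, 3, 1, -15, 0, 0, 0],
    [1, 7, 2, -30, 0, 0, 0],
    [1, 9, 2, -44, 0, 0, 0],
    [1, 9, 2, -47, 0, 0, 0],
    [1, 9, 2, -47, 0, 0, 0]
  ]
}}

```text
clock: 5.4
position: [0.6431, 0.2905, 0.1269]
ee_rot: [-0.042, 0.988, 0.006, 0.147]
ft_force: [0.1, -0.2, -1.9]
grip_width: 0.17
grasp_force: 97.7
```

{"op": "step_arm", "data": {
  "moves": [
    [1, 0, 0, -2, 0, 0, 0],
    [1, 0, 0, -4, 0, 0, 0],
    [1, 0, 0, -4, 0, 0, 0]
  ]
}}

```text
clock: 5.7
position: [0.6435, 0.2912, 0.1245]
ee_rot: [-0.042, 0.988, 0.006, 0.148]
ft_force: [-0.5, 0.3, -1.7]
grip_width: 0.172
grasp_force: 97.7
```

{"op": "step_arm", "data": {
  "moves": [
    [1, 0, 0, -1, 0, 0, 0],
    [1, 0, 0, -2, 0, 0, 0],
    [1, 0, 0, -2, 0, 0, 0]
  ]
}}

```text
clock: 6.0
position: [0.6435, 0.2911, 0.1223]
ee_rot: [-0.042, 0.988, 0.006, 0.148]
ft_force: [-0.2, 0.5, -2.0]
grip_width: 0.174
grasp_force: 97.7
```

```bash
python3 - <<'E'
from workcell import manip
from h import *
o=manip.get_obs(); print(where(o),o["ft_force"],o["torque"])
E
```

```text
('nose', array([0.5148, 0.2793, 0.0298]), 'tray s,y,n mm', array([47.3, -3.3,  3.1]), 'yaw', np.float64(3.226), 'pitch,roll', array([16.8,  0. ])) [-0.17711792  0.51145462 -1.99819864] [-0.04726866  0.29037629  0.00346873]
```

{"op": "step_arm", "data": {
  "moves": [
    [1, 0, 0, -1, 0, 0, 0],
    [1, 0, 0, -2, 0, 0, 0],
    [1, 0, 0, -2, 0, 0, 0]
  ]
}}

```text
clock: 6.3
position: [0.6435, 0.291, 0.1201]
ee_rot: [-0.042, 0.988, 0.006, 0.147]
ft_force: [0.1, 0.5, -1.5]
grip_width: 0.171
grasp_force: 97.7
```

{"op": "step_arm", "data": {
  "moves": [
    [1, 0, 0, -1, 0, 0, 0],
    [1, 0, 0, -1.5, 0, 0, 0],
    [1, 0, 0, -1.5, 0, 0, 0]
  ]
}}

```text
clock: 6.6
position: [0.6438, 0.2911, 0.1192]
ee_rot: [-0.042, 0.988, 0.006, 0.148]
ft_force: [-0.2, -0.8, -0.1]
grip_width: 0.169
grasp_force: 98.1
```

```bash
python3 - <<'E'
from workcell import manip
from h import *
o=manip.get_obs(); print(where(o),o["ft_force"],o["torque"])
E
```

```text
('nose', array([0.5153, 0.2794, 0.0267]), 'tray s,y,n mm', array([47.6, -3.4,  0. ]), 'yaw', np.float64(3.226), 'pitch,roll', array([16.9,  0. ])) [-0.24457435 -0.7893279  -0.10025128] [-0.06086704  0.38101577 -0.01447517]
```

{"op": "step_arm", "data": {
  "moves": [
    [1, -4.8, -0.4, -1.3, 0, 0, 0],
    [1, -9.6, -0.8, -2.6, 0, 0, 0],
    [1, -13.5, -1.1, -3.6, 0, 0, 0],
    [1, -16.4, -1.4, -4.4, 0, 0, 0],
    [1, -19.3, -1.6, -5.2, 0, 0, 0],
    [1, -22.1, -1.9, -6, 0, 0, 0],
    [1, -25, -2.1, -6.7, 0, 0, 0],
    [1, -28, -2.4, -7.5, 0, 0, 0]
  ]
}}

```text
clock: 7.4
position: [0.6155, 0.2886, 0.1114]
ee_rot: [-0.042, 0.988, 0.006, 0.148]
ft_force: [1.8, -0.9, 3.6]
grip_width: 0.17
grasp_force: 98.2
```

```bash
python3 - <<'E'
from workcell import manip
from h import *
o=manip.get_obs(); print(where(o),o["ft_force"],o["torque"])
E
```

```text
('nose', array([0.4869, 0.2769, 0.0189]), 'tray s,y,n mm', array([77.2, -3.3, -0.1]), 'yaw', np.float64(3.226), 'pitch,roll', array([16.9,  0. ])) [ 1.77201289 -0.90827879  3.55496087] [ 0.13535233  0.13152745 -0.07765504]
```

{"op": "step_arm", "data": {
  "moves": [
    [1, -3, -0.2, -0.6, 0, 0, 0],
    [1, -6, -0.5, -1.4, 0, 0, 0],
    [1, -9, -0.7, -2.2, 0, 0, 0],
    [1, -12, -1, -3, 0, 0, 0],
    [1, -15, -1.2, -3.8, 0, 0, 0],
    [1, -17, -1.4, -4.3, 0, 0, 0]
  ]
}}

```text
clock: 8.0
position: [0.5984, 0.2873, 0.1071]
ee_rot: [-0.042, 0.988, 0.006, 0.148]
ft_force: [1.9, -0.3, 2.7]
grip_width: 0.172
grasp_force: 98.2
```

```bash
python3 - <<'E'
from workcell import manip
from h import *
a=manip.camera("scene")["image"][230:380,330:530];b=manip.camera("top")["image"][200:350,40:240]
cv2.imwrite("pics/s4.png",cv2.resize(np.vstack([a,b]),None,fx=2,fy=2,interpolation=cv2.INTER_CUBIC))
o=manip.get_obs(); print(where(o),o["ft_force"],o["torque"])
E
```

```text
('nose', array([0.4695, 0.2755, 0.0145]), 'tray s,y,n mm', array([95.2, -3.4,  0.1]), 'yaw', np.float64(3.226), 'pitch,roll', array([16.8,  0. ])) [0.93419205 0.22008796 1.48292699] [ 0.12186431  0.16451383 -0.01367807]
```

View pics/s4.png

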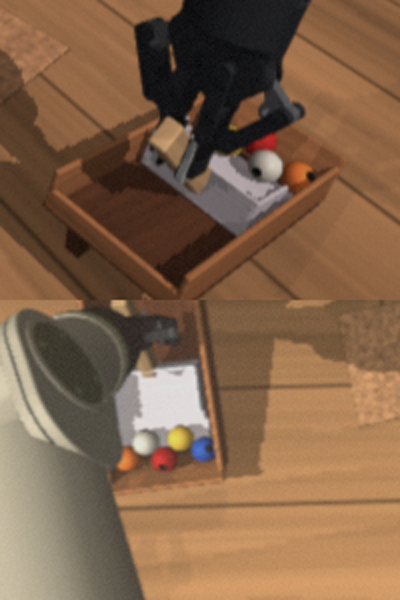

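White (145,442) and yellow (180,438) are on the pan; orange, red and blue are at the wall. Creeping on to the wall.

{"op": "step_arm", "data": {
  "moves": [
    [1, -2, -0.2, -0.5, 0, 0, 0],
    [1, -4, -0.3, -1, 0, 0, 0],
    [1, -6, -0.5, -1.5, 0, 0, 0],
    [1, -7, -0.6, -1.8, 0, 0, 0],
    [1, -7, -0.6, -1.8, 0, 0, 0]
  ]
}}

```text
clock: 8.6
position: [0.5911, 0.2867, 0.105]
ee_rot: [-0.042, 0.988, 0.006, 0.147]
ft_force: [0.3, 0.1, 0.9]
grip_width: 0.167
grasp_force: 98.1
```

```bash
python3 - <<'E'
from workcell import manip
from h import *
o=manip.get_obs(); print(where(o),o["ft_force"],o["torque"])
E
```

```text
('nose', array([0.4624, 0.2748, 0.0126]), 'tray s,y,n mm', array([ 1.025e+02, -3.300e+00,  1.000e-01]), 'yaw', np.float64(3.226), 'pitch,roll', array([16.8,  0. ])) [0.3334605  0.10658825 0.90771864] [ 0.11300089  0.30209379 -0.08427943]
```

{"op": "step_arm", "data": {
  "moves": [
    [1, -1, -0.1, -0.2, 0, 0, 0],
    [1, -2, -0.2, -0.4, 0, 0, 0],
    [1, -2, -0.2, -0.4, 0, 0, 0]
  ]
}}

```text
clock: 8.9
position: [0.5893, 0.2864, 0.1046]
ee_rot: [-0.042, 0.988, 0.006, 0.147]
ft_force: [1.4, -0.3, 0.8]
grip_width: 0.174
grasp_force: 98.1
```

{"op": "step_arm", "data": {
  "moves": [
    [1, -1, -0.1, -0.2, 0, 0, 0],
    [1, -1.5, -0.1, -0.3, 0, 0, 0],
    [1, -1.5, -0.1, -0.3, 0, 0, 0]
  ]
}}

```text
clock: 9.2
position: [0.588, 0.2864, 0.1045]
ee_rot: [-0.042, 0.988, 0.006, 0.148]
ft_force: [1.8, -1.0, -0.1]
grip_width: 0.171
grasp_force: 98.0
```

```bash
python3 - <<'E'
from workcell import manip
from h import *
o=manip.get_obs(); print(where(o),o["ft_force"],o["torque"])
E
```

```text
('nose', array([0.4594, 0.2746, 0.012 ]), 'tray s,y,n mm', array([105.6,  -3.3,   0.4]), 'yaw', np.float64(3.226), 'pitch,roll', array([16.8,  0. ])) [ 1.83168046 -0.99830974 -0.09581099] [0.06696637 0.13502305 0.03674603]
```

```bash
python3 - <<'E'
from workcell import manip
from h import *
o=manip.get_obs()
for p in [14,11,8,5,2,-1,-4,-7,-10,-13,-16,-20]:
    rel=np.deg2rad(15-p); n=95*np.sin(max(rel,0))+1.5; w=n/np.cos(np.pi/6)
    s=105.2+min(w,50)*.5-1.5
    d,r=plan(traypt(s/1e3,-.0025,n/1e3),T[2],p,o); print(p,s.round(1),n.round(1),d.tolist(),r.tolist())
E
```

```text
14 105.5 3.2 [3.9, -0.5, -3.8] [-0.004, 0.049, 0.0]
11 108.4 8.1 [4.1, -0.4, -6.8] [-0.008, 0.101, 0.0]
8 111.3 13.1 [4.0, -0.5, -10.1] [-0.013, 0.154, 0.0]
5 114.1 18.0 [3.5, -0.5, -13.6] [-0.017, 0.206, 0.0]
2 116.9 22.9 [2.7, -0.6, -17.3] [-0.021, 0.258, 0.0]
-1 119.7 27.7 [1.5, -0.7, -21.3] [-0.026, 0.31, 0.0]
-4 122.4 32.4 [-0.0, -0.8, -25.4] [-0.03, 0.362, 0.0]
-7 125.1 37.1 [-1.9, -1.0, -29.7] [-0.035, 0.415, 0.0]
-10 127.7 41.6 [-4.1, -1.1, -34.1] [-0.039, 0.467, 0.0]Traceback (most recent call last):
  File "<stdin>", line 7, in <module>
AttributeError: 'float' object has no attribute 'round'
```

{"op": "step_arm", "data": {
  "moves": [
    [1, 3.9, -0.5, -3.8, -0.004, 0.049, 0],
    [1, 4.1, -0.4, -6.8, -0.008, 0.101, 0],
    [1, 4, -0.5, -10.1, -0.013, 0.154, 0],
    [1, 3.5, -0.5, -13.6, -0.017, 0.206, 0],
    [1, 2.7, -0.6, -17.3, -0.021, 0.258, 0],
    [1, 1.5, -0.7, -21.3, -0.026, 0.31, 0],
    [1, 0, -0.8, -25.4, -0.03, 0.362, 0],
    [1, -1.9, -1, -29.7, -0.035, 0.415, 0],
    [1, -1.9, -1, -29.7, -0.035, 0.415, 0],
    [1, -1.9, -1, -29.7, -0.035, 0.415, 0]
  ]
}}

```text
clock: 10.2
position: [0.5855, 0.2852, 0.0743]
ee_rot: [-0.042, 0.997, -0.003, -0.06]
ft_force: [-2.2, -0.5, -1.2]
grip_width: 0.167
grasp_force: 97.7
```

```bash
python3 - <<'E'
from workcell import manip
from h import *
a=manip.camera("scene")["image"][230:380,330:530];b=manip.camera("top")["image"][200:350,40:240]
cv2.imwrite("pics/s5.png",cv2.resize(np.vstack([a,b]),None,fx=2,fy=2,interpolation=cv2.INTER_CUBIC))
o=manip.get_obs(); print(where(o),o["ft_force"],o["torque"])
for p,n,s in[(-13,47,128),(-16,60,128),(-20,90,125)]:
    print(plan(traypt(s/1e3,-.0025,n/1e3),T[2],p,o))
E
```

```text
('nose', array([0.4308, 0.2713, 0.0423]), 'tray s,y,n mm', array([125.5,  -2.4,  37. ]), 'yaw', np.float64(3.226), 'pitch,roll', array([-7.,  0.])) [-0.6135798  -0.38588969 -2.35661329] [ 0.04435876 -0.16577227  0.07056752]
(array([-2.4, -0.2, -7.5]), array([-0.008,  0.105, -0.   ]))
(array([-5.2, -0.4, -3.2]), array([-0.013,  0.157, -0.   ]))
(array([-9.9, -0.8, 15.5]), array([-0.018,  0.226, -0.   ]))
```

View pics/s5.png

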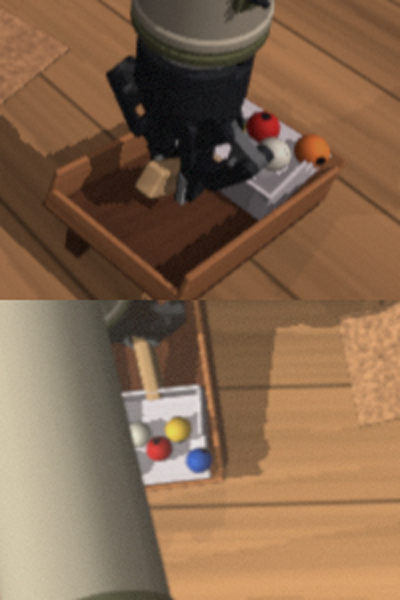

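All five beads are on the pan: white (138,433), yellow (178,429), red (159,448) well in. Blue (200,460) and orange (at (312,150) in the scene crop) are near the side edges of the open front. I'll measure them in the scoop frame before lifting.

```bash
cat >> h.py <<'E'
HUE=dict(o=((5,150,120),(14,255,255)),r=((0,160,90),(3,255,255)),b=((108,150,80),(125,255,255)),y=((22,130,120),(32,255,255)),)
def beads(manip,n,box):
    "bead centres in scoop frame (mm), assuming they lie on the pan"
    im=manip.camera(n)["image"]; x0,x1,y0,y1=box; hsv=cv2.cvtColor(im[y0:y1,x0:x1],cv2.COLOR_BGR2HSV)
    o=manip.get_obs(); Rs=Ro.from_quat(o["ee_rot"])*REL.inv(); c0=np.array(o["position"])-Rs.apply(OFF); out={}
    for k,(a,b) in HUE.items():
        m=cv2.inRange(hsv,a,b); q,_,st,ce=cv2.connectedComponentsWithStats(m)
        if q<2: continue
        i=1+st[1:,4].argmax(); bx=st[i]; u=[bx[0]+bx[2]/2-.5+x0,bx[1]+bx[3]/2-.5+y0]
        A=back(n,u,0.); B=back(n,u,.2); L=Rs.inv().apply([A-c0,B-c0]); t=(.016-L[0,2])/(L[1,2]-L[0,2])
        out[k]=((L[0]+t*(L[1]-L[0]))[:2]*1e3).round(1).tolist()+[bx[2:].tolist()]
    return out
E
python3 - <<'E'
from workcell import manip
from h import *
print(beads(manip,"top",(95,160,250,300))); print(beads(manip,"scene",(400,510,270,340)));print(beads(manip,"scene",(400,510,270,340)))
E
```

```text
{'r': [1.0, -0.9, [10, 10, 81]], 'b': [28.0, 37.6, [7, 9, 44]], 'y': [-17.3, 20.2, [11, 11, 80]]}
{'o': [29.0, -40.9, [14, 16, 148]], 'r': [2.6, -2.3, [7, 7, 20]], 'y': [-22.3, 11.7, [1, 2, 2]]}
{'o': [28.8, -39.2, [14, 17, 145]], 'y': [-25.7, 12.1, [2, 2, 3]]}
```

{"op": "step_arm", "data": {
  "moves": [
    [1, -1, 0, -3, -0.003, 0.04, 0],
    [1, -2, -0.1, -6, -0.006, 0.075, 0],
    [1, -2.4, -0.2, -7.5, -0.008, 0.105, 0],
    [1, -2.4, -0.2, -7.5, -0.008, 0.105, 0],
    [1, -2.4, -0.2, -7.5, -0.008, 0.105, 0],
    [1, -2.4, -0.2, -7.5, -0.008, 0.105, 0]
  ]
}}

```text
clock: 11.05
position: [0.5838, 0.2853, 0.0676]
ee_rot: [-0.042, 0.993, -0.004, -0.112]
ft_force: [-0.6, 0.0, -3.1]
grip_width: 0.171
grasp_force: 97.8
```

```bash
python3 - <<'E'
from workcell import manip
from h import *
print(beads(manip,"top",(95,160,250,300))); print(beads(manip,"scene",(400,510,270,340)))
o=manip.get_obs(); print(where(o),o["ft_force"])
for p,n,s in[(-16,60,128),(-20,90,125),(-22,120,115)]:
    print(plan(traypt(s/1e3,-.0025,n/1e3),T[2],p,o))
E
```

```text
{'r': [-16.2, -0.8, [11, 10, 75]], 'b': [13.7, 28.7, [9, 10, 50]], 'y': [-32.8, 20.8, [11, 11, 79]]}
{'o': [-2.8, -34.7, [13, 12, 117]], 'r': [-12.9, -2.6, [12, 13, 114]], 'b': [9.4, 22.6, [7, 12, 51]]}
('nose', array([0.4263, 0.2711, 0.0518]), 'tray s,y,n mm', array([127.5,  -2.7,  47.4]), 'yaw', np.float64(3.226), 'pitch,roll', array([-13.,  -0.])) [ 0.7893114  -0.02891229 -2.1113482 ]
(array([-3.2, -0.4,  3.8]), array([-0.005,  0.052, -0.   ]))
(array([-7.9, -0.8, 22.4]), array([-0.011,  0.122, -0.   ]))
(array([-6.2, -0.7, 48.5]), array([-0.014,  0.156, -0.   ]))
```

All five beads are now deep in the pan. Lifting gently.

{"op": "step_arm", "data": {
  "moves": [
    [1, -3, -0.4, 4, -0.005, 0.052, 0],
    [1, -5, -0.5, 12, -0.008, 0.09, 0],
    [1, -7, -0.7, 22, -0.011, 0.122, 0],
    [1, -6, -0.7, 36, -0.013, 0.14, 0],
    [1, -6, -0.7, 52, -0.014, 0.156, 0],
    [1, -6, -0.7, 72, -0.014, 0.156, 0],
    [1, -6, -0.7, 94, -0.014, 0.156, 0],
    [1, -6, -0.7, 114, -0.014, 0.156, 0],
    [1, -6, -0.7, 126, -0.014, 0.156, 0],
    [1, -6, -0.7, 130, -0.014, 0.156, 0]
  ]
}}

```text
clock: 12.15
position: [0.5782, 0.2847, 0.1988]
ee_rot: [-0.042, 0.981, -0.007, -0.189]
ft_force: [0.0, -0.2, -3.1]
grip_width: 0.171
grasp_force: 97.8
```

```bash
python3 - <<'E'
from workcell import manip
from h import *
o=manip.get_obs(); print(where(o),o["ft_force"],o["torque"],o["position"],o["joint_pos"].round(2))
im=manip.camera("top")["image"]; cv2.imwrite("pics/t6.png",im)
h=cv2.cvtColor(im[160:310,70:280],cv2.COLOR_BGR2HSV); print({k:int(cv2.inRange(h,*v).sum()/255) for k,v in HUE.items()})
for z,p in[(.18,-20),(.10,-15)]: print(plan([.510,-.229,z],2.72,p,o))
E
```

```text
('nose', array([0.4202, 0.2704, 0.2075]), 'tray s,y,n mm', array([ 93.1,  -2.5, 199.4]), 'yaw', np.float64(3.226), 'pitch,roll', array([-21.9,  -0. ])) [ 0.0331053  -0.18755528 -3.05884517] [ 0.06458916 -0.86420187 -0.01599206] [0.57816143 0.28466614 0.19877334] [-0.6   0.69  0.26  1.09 -0.27  1.75  1.29]
{'o': 0, 'r': 0, 'b': 54, 'y': 96}
(array([  77.1, -577.8,  -22.2]), array([-0.006, -0.033, -0.506]))
(array([  76.8, -577.7,  -88.3]), array([-0.021, -0.12 , -0.505]))
```

{"op": "step_arm", "data": {
  "moves": [
    [1, 2, -10, 0, 0, 0, -0.01],
    [1, 5, -30, -1, 0, 0, -0.03],
    [1, 9, -58, -2, 0, 0, -0.055],
    [1, 13, -90, -3, 0, 0, -0.08],
    [1, 18, -125, -4, 0, 0, -0.11],
    [1, 22, -160, -5, 0, 0, -0.14],
    [1, 27, -195, -7, 0, 0, -0.17],
    [1, 31, -230, -8, 0, 0, -0.2],
    [1, 35, -262, -9, 0, 0, -0.23],
    [1, 38, -290, -11, 0, 0, -0.253]
  ]
}}

```text
clock: 13.2
position: [0.615, -0.0102, 0.1857]
ee_rot: [0.085, 0.978, 0.016, -0.189]
ft_force: [0.9, -0.4, -2.6]
grip_width: 0.175
grasp_force: 97.7
```

{"op": "step_arm", "data": {
  "moves": [
    [1, 4, -30, -1, 0, 0, -0.027],
    [1, 8, -62, -2, 0, 0, -0.055],
    [1, 12, -96, -3, 0, 0, -0.083],
    [1, 17, -130, -4, 0, 0, -0.112],
    [1, 21, -164, -6, 0, 0, -0.142],
    [1, 26, -198, -7, 0, 0, -0.172],
    [1, 30, -230, -8, 0, 0, -0.2],
    [1, 34, -258, -9, 0, 0, -0.225],
    [1, 37, -278, -10, 0, 0, -0.243],
    [1, 39, -288, -11, 0, 0, -0.253]
  ]
}}

```text
clock: 14.2
position: [0.6523, -0.2985, 0.1738]
ee_rot: [0.209, 0.959, 0.04, -0.187]
ft_force: [-0.9, -0.5, -2.4]
grip_width: 0.168
grasp_force: 97.7
```

```bash
python3 - <<'E'
from workcell import manip
from h import *
o=manip.get_obs(); print(where(o)[:2],where(o)[4:],o["ft_force"],o["joint_pos"].round(2))
a=manip.camera("scene")["image"][60:340,180:520]; cv2.imwrite("pics/s7.png",cv2.resize(a,None,fx=2,fy=2))
b=manip.camera("top")["image"]; cv2.imwrite("pics/t7.png",b)
for z,p in[(.10,-15),(.085,-5),(.08,3),(.075,8),(.07,12)]: print(plan([.510,-.229,z],2.72,p,o))
E
```

```text
('nose', array([ 0.5077, -0.2335,  0.1832])) ('yaw', np.float64(2.712), 'pitch,roll', array([-22.2,   0.2])) [-0.89850327 -0.51893569 -2.35386781] [ 0.19  0.95  0.47  0.75 -0.35  1.88  1.66]
(array([  2.7,   5.5, -63.4]), array([-0.049, -0.115,  0.007]))
(array([ -1.1,   7.2, -51. ]), array([-0.121, -0.274,  0.007]))
(array([ -7.3,  10. , -34.9]), array([-0.178, -0.401,  0.007]))
(array([-12.5,  12.3, -27.3]), array([-0.214, -0.481,  0.007]))
(array([-17.4,  14.5, -22.6]), array([-0.243, -0.544,  0.007]))
```

View pics/s7.png

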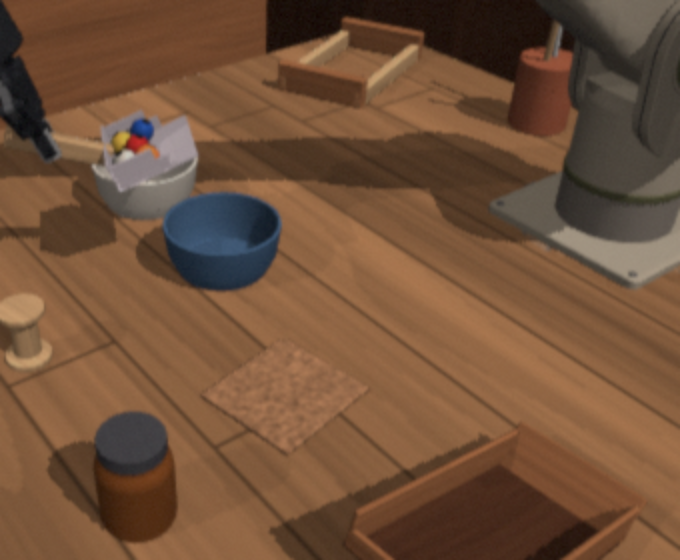

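The scene crop shows all five beads in the scoop (130,140), nothing lost, and the blue bowl rim centred near (222,225). Lowering to the bowl.

{"op": "step_arm", "data": {
  "moves": [
    [1, 1, 2, -15, -0.01, -0.03, 0],
    [1, 2, 4, -32, -0.025, -0.06, 0.003],
    [1, 3, 5.5, -50, -0.04, -0.09, 0.007],
    [1, 3, 5.5, -60, -0.049, -0.115, 0.007],
    [1, 3, 5.5, -63, -0.049, -0.115, 0.007],
    [1, 3, 5.5, -63, -0.049, -0.115, 0.007]
  ]
}}

```text
clock: 14.9
position: [0.6571, -0.2878, 0.1123]
ee_rot: [0.204, 0.97, 0.028, -0.126]
ft_force: [0.7, -0.4, -1.9]
grip_width: 0.173
grasp_force: 97.6
```

```bash
python3 - <<'E'
from workcell import manip
from h import *
o=manip.get_obs(); print(where(o)[:2],where(o)[4:],o["ft_force"],o["joint_pos"].round(2))
print("bowl rim in crop",(proj("scene",[[.4825,-.2169,.065]])-[180,60])*2)
for z,p in[(.092,-8),(.085,-3),(.08,2),(.076,6),(.073,10),(.07,15),(.068,20)]: print(p,[x.tolist() for x in plan([.510,-.229,z],2.72,p,o)])
E
```

```text
('nose', array([ 0.5117, -0.2248,  0.1017])) ('yaw', np.float64(2.727), 'pitch,roll', array([-15. ,  -0.1])) [ 0.70264235 -0.44255463 -1.94478657] [ 0.12  0.86  0.47  1.02 -0.33  1.59  1.68]
bowl rim in crop [[220.30001516 220.34463797]]
-8 [[-4.3, -4.2, 9.4], [-0.051, -0.11, -0.007]]
-3 [[-7.3, -2.9, 15.9], [-0.086, -0.19, -0.007]]
2 [[-11.2, -1.1, 24.0], [-0.122, -0.27, -0.007]]
6 [[-15.1, 0.6, 30.3], [-0.15, -0.334, -0.007]]
10 [[-19.7, 2.7, 37.2], [-0.178, -0.398, -0.007]]
15 [[-26.2, 5.6, 46.0], [-0.214, -0.477, -0.007]]
20 [[-33.7, 9.0, 55.2], [-0.249, -0.557, -0.007]]
```

{"op": "step_arm", "data": {
  "moves": [
    [1, -2, -2, 5, -0.025, -0.055, -0.003],
    [1, -4.3, -4.2, 9.4, -0.051, -0.11, -0.007],
    [1, -7.3, -2.9, 15.9, -0.086, -0.19, -0.007],
    [1, -9, -2, 20, -0.104, -0.23, -0.007],
    [1, -11.2, -1.1, 24, -0.122, -0.27, -0.007],
    [1, -13, 0, 27, -0.136, -0.3, -0.007],
    [1, -15.1, 0.6, 30.3, -0.15, -0.334, -0.007],
    [1, -15.1, 0.6, 30.3, -0.15, -0.334, -0.007],
    [1, -15.1, 0.6, 30.3, -0.15, -0.334, -0.007],
    [1, -15.1, 0.6, 30.3, -0.15, -0.334, -0.007]
  ]
}}

```text
clock: 15.9
position: [0.6429, -0.2876, 0.1426]
ee_rot: [0.208, 0.977, -0.011, 0.053]
ft_force: [-0.6, -1.6, -3.1]
grip_width: 0.17
grasp_force: 97.9
```

```bash
python3 - <<'E'
from workcell import manip
from h import *
o=manip.get_obs(); print(where(o)[:2],where(o)[4:],o["ft_force"],o["torque"],o["joint_pos"].round(2))
for z,p in[(.074,10),(.072,15),(.07,20),(.067,25),(.065,30)]: print(p,[x.tolist() for x in plan([.508,-.228,z],2.72,p,o)])
E
```

```text
('nose', array([ 0.511 , -0.2294,  0.0759])) ('yaw', np.float64(2.72), 'pitch,roll', array([6.1, 0. ])) [-0.57312551 -1.56138065 -3.07330469] [-0.000982   -0.05527698 -0.01459022] [-0.01  0.52  0.51  1.47 -0.28  1.11  1.69]
10 [[-7.5, 3.4, 7.8], [-0.028, -0.063, -0.0]]
15 [[-14.0, 6.4, 17.7], [-0.064, -0.143, -0.0]]
20 [[-21.5, 9.7, 26.8], [-0.1, -0.222, -0.0]]
25 [[-29.9, 13.5, 34.3], [-0.135, -0.302, -0.0]]
30 [[-39.0, 17.5, 41.8], [-0.171, -0.381, -0.0]]
```

{"op": "step_arm", "data": {
  "moves": [
    [1, -4, 1.7, 4, -0.014, -0.03, 0],
    [1, -7.5, 3.4, 7.8, -0.028, -0.063, 0],
    [1, -7.5, 3.4, 7.8, -0.028, -0.063, 0],
    [1, -7.5, 3.4, 7.8, -0.028, -0.063, 0],
    [1, -11, 5, 13, -0.046, -0.1, 0],
    [1, -14, 6.4, 17.7, -0.064, -0.143, 0],
    [1, -14, 6.4, 17.7, -0.064, -0.143, 0],
    [1, -18, 8, 22, -0.082, -0.18, 0],
    [1, -21.5, 9.7, 26.8, -0.1, -0.222, 0],
    [1, -21.5, 9.7, 26.8, -0.1, -0.222, 0]
  ]
}}

```text
clock: 16.9
position: [0.6207, -0.2777, 0.1695]
ee_rot: [0.206, 0.963, -0.036, 0.171]
ft_force: [0.8, -0.3, -1.5]
grip_width: 0.173
grasp_force: 97.9
```

```bash
python3 - <<'E'
from workcell import manip
from h import *
o=manip.get_obs(); print(where(o)[:2],where(o)[4:],o["ft_force"],o["torque"],o["joint_pos"].round(2))
a=manip.camera("scene")["image"][80:280,180:400]; b=manip.camera("top")["image"][170:330,270:490]
cv2.imwrite("pics/s8.png",cv2.resize(np.vstack([a,b]),None,fx=1.6,fy=1.6))
E
```

```text
('nose', array([ 0.5074, -0.2279,  0.07  ])) ('yaw', np.float64(2.72), 'pitch,roll', array([20.,  0.])) [ 0.82999661 -0.29913901 -1.53216382] [ 0.22140432  0.33605718 -0.01228193] [-0.13  0.27  0.55  1.76 -0.18  0.8   1.63]
```

View pics/s8.png

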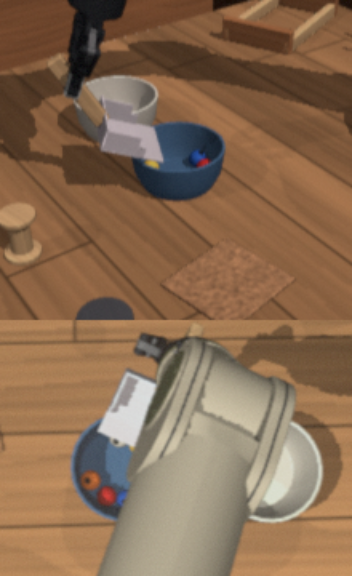

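Orange (91,480), red (107,495), blue (122,498), white (117,441) and yellow (scene, (152,162)) are in the bowl; the wrist load is back to the empty value. Raising and returning to the pad.

{"op": "step_arm", "data": {
  "moves": [
    [1, 0, 0, 15, 0, 0, 0],
    [1, 0, 0, 40, 0, 0, 0],
    [1, 0, 0, 70, 0, 0, 0],
    [1, 0, 0, 90, 0, 0, 0],
    [1, 0, 0, 90, 0, 0, 0]
  ]
}}

```text
clock: 17.5
position: [0.6229, -0.2788, 0.2641]
ee_rot: [0.206, 0.962, -0.037, 0.174]
ft_force: [0.2, 0.3, -2.0]
grip_width: 0.169
grasp_force: 98.0
```

```bash
python3 - <<'E'
from workcell import manip
from h import *
o=manip.get_obs(); print(where(o)[:2],where(o)[4:])
for p,y in((10,3.0),(0,3.2591)):print(plan([S[0],S[1],.08],y,p,o,ref=[0,0,0]))
E
```

```text
('nose', array([ 0.5101, -0.2292,  0.1639])) ('yaw', np.float64(2.72), 'pitch,roll', array([20.4, -0. ]))
(array([  21.2,  283.2, -115.9]), array([0.05 , 0.174, 0.28 ]))
(array([  31.7,  308.3, -133. ]), array([0.054, 0.356, 0.534]))
```

{"op": "step_arm", "data": {
  "moves": [
    [1, 3, 25, 0, 0.005, 0.036, 0.053],
    [1, 6, 60, 0, 0.011, 0.071, 0.107],
    [1, 10, 100, -5, 0.016, 0.107, 0.16],
    [1, 13, 140, -10, 0.022, 0.142, 0.214],
    [1, 16, 175, -20, 0.027, 0.178, 0.267],
    [1, 20, 210, -35, 0.032, 0.214, 0.32],
    [1, 24, 245, -55, 0.038, 0.25, 0.374],
    [1, 27, 275, -80, 0.043, 0.285, 0.427],
    [1, 30, 300, -100, 0.049, 0.32, 0.48],
    [1, 31.7, 308.3, -115, 0.054, 0.356, 0.534]
  ]
}}

```text
clock: 18.5
position: [0.6522, 0.0351, 0.1415]
ee_rot: [-0.063, 0.998, 0.001, -0.004]
ft_force: [-0.4, 0.2, -1.7]
grip_width: 0.174
grasp_force: 97.7
```

{"op": "step_arm", "data": {
  "moves": [
    [1, 0, 0, -18, 0, 0, 0],
    [1, 0, 0, -18, 0, 0, 0],
    [1, 0, 0, -18, 0, 0, 0]
  ]
}}

```text
clock: 18.8
position: [0.6527, 0.0303, 0.126]
ee_rot: [-0.059, 0.998, -0.0, -0.002]
ft_force: [0.8, 0.1, -1.0]
grip_width: 0.172
grasp_force: 97.8
```

```bash
python3 - <<'E'
from workcell import manip
from h import *
o=manip.get_obs(); print(where(o)[:2],where(o)[4:],o["ft_force"],o["torque"])
print(plan([S[0],S[1],.016],S[2],0,o,ref=[0,0,0]))
b=manip.camera("top")["image"]; cv2.imwrite("pics/t9.png",b)
E
```

```text
('nose', array([0.5031, 0.0116, 0.076 ])) ('yaw', np.float64(3.26), 'pitch,roll', array([-0.4,  0.1])) [ 0.84528439  0.09724726 -0.993613  ] [ 0.02963307 -0.17822429 -0.01024524]
(array([  1.9,  -0.8, -58.9]), array([ 0.002, -0.007, -0.001]))
```

{"op": "step_arm", "data": {
  "moves": [
    [1, 1, -0.4, -15, 0.001, -0.003, 0],
    [1, 2, -0.8, -35, 0.002, -0.007, 0],
    [1, 2, -0.8, -52, 0.002, -0.007, 0],
    [1, 2, -0.8, -59, 0.002, -0.007, 0],
    [1, 2, -0.8, -59, 0.002, -0.007, 0]
  ]
}}

```text
clock: 19.35
position: [0.6547, 0.0296, 0.0675]
ee_rot: [-0.059, 0.998, 0.001, 0.002]
ft_force: [-0.2, 0.2, -2.3]
grip_width: 0.166
grasp_force: 97.9
```

{"op": "step_arm", "data": {
  "moves": [
    [1, 0, 0, -3, 0, 0, 0],
    [1, 0, 0, -6, 0, 0, 0],
    [1, 0, 0, -6, 0, 0, 0]
  ]
}}

```text
clock: 19.65
position: [0.655, 0.0298, 0.0617]
ee_rot: [-0.06, 0.998, 0.001, 0.002]
ft_force: [-0.4, -1.2, -1.8]
grip_width: 0.173
grasp_force: 97.9
```

```bash
python3 - <<'E'
from workcell import manip
from h import *
o=manip.get_obs(); print(where(o)[:2],where(o)[4:],o["ft_force"],o["torque"])
E
```

```text
('nose', array([0.5058, 0.0112, 0.0103])) ('yaw', np.float64(3.26), 'pitch,roll', array([ 0.1, -0. ])) [-0.38180042 -1.15541799 -1.7858833 ] [ 0.01094507 -0.09336533 -0.00532038]
```

{"op": "step_arm", "data": {
  "moves": [
    [1, 0, 0, -1, 0, 0, 0],
    [1, 0, 0, -2, 0, 0, 0],
    [1, 0, 0, -3, 0, 0, 0],
    [1, 0, 0, -3, 0, 0, 0]
  ]
}}

```text
clock: 20.05
position: [0.6547, 0.0297, 0.0583]
ee_rot: [-0.06, 0.998, 0.001, 0.002]
ft_force: [0.1, -0.0, -1.7]
grip_width: 0.17
grasp_force: 97.9
```

{"op": "step_arm", "data": {
  "moves": [
    [1, 0, 0, -1, 0, 0, 0],
    [1, 0, 0, -1.5, 0, 0, 0],
    [1, 0, 0, -1.5, 0, 0, 0]
  ]
}}

```text
clock: 20.35
position: [0.6551, 0.0297, 0.0574]
ee_rot: [-0.06, 0.998, 0.001, 0.002]
ft_force: [-0.7, -0.7, 2.1]
grip_width: 0.172
grasp_force: 98.5
```

```bash
python3 - <<'E'
from workcell import manip
from h import *
o=manip.get_obs(); print(where(o)[:2],where(o)[4:],o["ft_force"],o["torque"])
E
```

```text
('nose', array([0.5059, 0.0111, 0.006 ])) ('yaw', np.float64(3.26), 'pitch,roll', array([ 0.1, -0. ])) [-0.65106945 -0.69118318  2.06149134] [0.08909959 0.22440817 0.00183679]
```

{"op": "step_arm", "data": {
  "moves": [
    [0.6, 0, 0, 0, 0, 0, 0],
    [0.4, 0, 0, 0, 0, 0, 0],
    [0.3, 0, 0, 0, 0, 0, 0],
    [0.3, 0, 0, 0, 0, 0, 0],
    [0.3, 0, 0, 10, 0, 0, 0],
    [0.3, 0, 0, 30, 0, 0, 0],
    [0.3, 0, 0, 60, 0, 0, 0],
    [0.3, 0, 0, 100, 0, 0, 0],
    [0.3, 0, 0, 140, 0, 0, 0]
  ],
  "grip_force": 20
}}

```text
clock: 21.25
position: [0.6546, 0.0296, 0.199]
ee_rot: [-0.059, 0.998, 0.001, 0.002]
ft_force: [0.3, -0.1, 0.6]
grip_width: 0.704
grasp_force: 0.0
```

{"op": "step_arm", "data": {
  "moves": [
    [0.3, 0, 40, 20, 0, 0, 0],
    [0.3, 0, 85, 20, 0, 0, 0],
    [0.3, 0, 130, 20, 0, 0, 0],
    [0.3, 0, 175, 20, 0, 0, 0],
    [0.3, 0, 220, 20, 0, 0, 0],
    [0.3, 0, 260, 20, 0, 0, 0],
    [0.3, 0, 300, 20, 0, 0, 0],
    [0.3, 0, 320, 20, 0, 0, 0],
    [0.3, 0, 320, 20, 0, 0, 0]
  ]
}}

```text
clock: 22.15
position: [0.6532, 0.3544, 0.2168]
ee_rot: [-0.062, 0.998, 0.001, 0.002]
ft_force: [-0.1, 0.2, 0.7]
grip_width: 0.701
grasp_force: 0.0
```

```bash
python3 - <<'E'
from workcell import manip
from h import *
o=manip.get_obs(); print(o["clock"],o["position"],o["ft_force"])
b=manip.camera("top")["image"][100:320,190:490]; cv2.imwrite("pics/t10.png",cv2.resize(b,None,fx=2.4,fy=2.4,interpolation=cv2.INTER_CUBIC))
E
```

```text
22.15 [0.65319406 0.35436245 0.21679822] [-0.11737547  0.22797802  0.70056992]
```

View pics/t10.png

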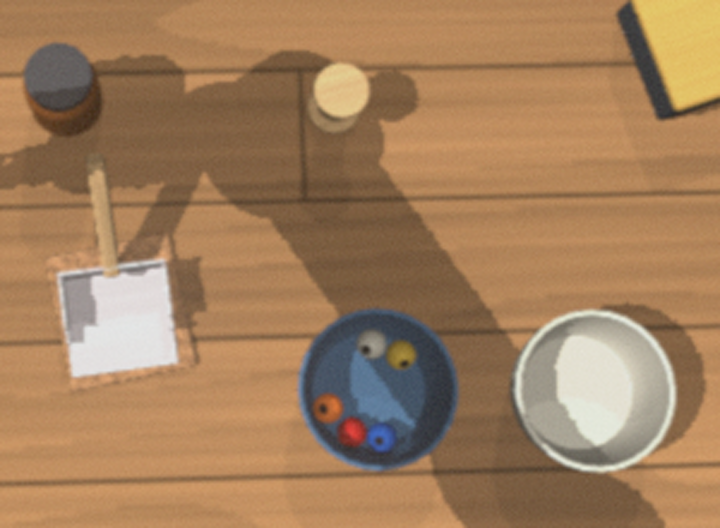

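The scoop lies flat on the pad (120,320), all five beads are in the blue bowl (380,390), and both bowls, the jar and the spool are where they were. Handing in.

```bash
python3 -c "
from workcell import manip
print(manip.hand_in())"
```

```text
the job is handed in; nothing more can be done
None
```

I scooped all five beads from the low end of the tray and tipped them into the blue bowl, then laid the scoop flat on its pad and released it. The bowls, jar and spool looked undisturbed in the last picture, and I handed the job in at about 22 s; no verdict was returned.

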